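Dust the gloss reader's slot and hold the reference tile in it

TASK

Get the bench gloss reader ready for its reference reading: take the flat brush from its stand, dust out the slot in the top of the reader with two full strokes down and one full stroke up between them, and hang the brush back in its stand. Then take the black glass reference tile from its stand, pass it through the slot with the glass facing the reader's sloping operating panel, gently press it all the way down on the springy seat inside, and finish while holding it pressed down there. Leave the pot beside the reader, the tweezers and the sanding block where they are.

Things in the scene. Friction and masses are not known exactly. Their poses are not given: they have to be found in the camera images.
- reader: Bench gloss reader, fixed: white box with a grey well let into its top and a sloping operating panel with a display on its own -x side, towards the robot up to the yaw. Origin on the table under the slot. Body reaches 45 mm to own +x, 99 mm to -x, 88 mm to either side in y; hood top 94 mm, grey well's rim 100 mm (50 x 100 mm, highest part).
- slot_mouth (a point): Centre of the mouth of the reader's vertical slot, on its rim (z = 0.100). The slot is 64 mm along own y and 14 mm along own x, the mouth widened by a 3 mm bevel, 6 mm deep, on all four sides; own x points away from the operating panel. A tile pressed fully down has its bottom edge 52 mm below this point.
- seat (a joint): Spring-loaded steel seat across the slot's bottom: 0 = up, its top 42 mm below the mouth; 0.010 (m) = fully down on its stop, 52 mm below the mouth. Its spring pushes up with 3 N at the top and 5.5 N at the stop, more than the tile weighs, so it rises as soon as it is not pressed.
- brush_handle (a point): Grasp point on the handle of the flat brush, which hangs upright in its stand, bristles down. The handle is a light wooden bar, 14 mm along own x and 22 mm along own y, rounded edges, from 46 mm below to 31 mm above this point. Bristle tips are 115 mm below. Own z is up along the handle.
- brush_tip (a point): Centre of the bristle ends. The bristle pack (stiff, treat as rigid) is 7 mm (own x) by 38 mm (own y), 42 mm long; over it the metal ferrule, 24 x 46 mm, 16 mm high. The ferrule's shoulder rests on the top of the stand; it cannot enter the reader's slot, so a full downstroke brings the tips 42 mm below the mouth, just to the seat. Brush about 60 g.
- brush_stand_top (a point): Centre of the mouth of the black brush stand, on its top face (z = 0.050), fixed. Vertical pocket 12 mm (own x) by 44 mm (own y), 46 mm deep, 3 mm bevel at the mouth. Stand 56 x 78 mm, foot 70 x 92 mm. The brush hangs in it by its ferrule with its tips 42 mm below this point, either way round. Stands left or right of the reader, the tile stand on the other side.
- tile_stand_top (a point): Centre of the mouth of the grey tile stand, on its top face (z = 0.038), fixed. Vertical pocket 15 mm (own x) by 65 mm (own y), 32 mm deep, 2 mm bevel at the mouth. Stand 46 x 88 mm, foot 66 x 100 mm.
- tile_center (a point): Centre of the reference tile, black glass in a dark frame, 62 x 88 x 12 mm, 85 g, standing on a short edge in its stand. Own y is upright (44 mm above and below this point), own x level along the 62 mm width, own z level, out of the glass face, which faces about towards the robot. A worker holds it near the top by its two long edges, 62 mm apart; any grasp will do.
- tile_glass (a point): Centre of the tile's glass face, 6 mm from the tile's centre along the tile's z.
- pot_mid (a point): Middle of the white screw-lid pot with a green lid that stands behind the reader on its left, 45 mm across, 43 mm high; bystander.
- tweezers_mid (a point): Middle of steel tweezers, 120 mm long, lying on the table; bystander.
- sanding_mid (a point): Middle of a brown sanding block, 48 x 85 x 25 mm, on the table; bystander.
Not all that is in view belongs to the job. There is more than one size of the part that bears tile_center; the job needs the smaller.

How it is judged:
On the way, in this order (a step that is already met when the one before it is completed fails the run):
1. the bristles are down in the slot, tips more than 32 mm below its mouth (z of brush_tip in the frame of slot_mouth below -0.032 m and horizontal distance between brush_tip and slot_mouth below 0.02 m), for 0.05 s.
2. the brush is drawn up again, tips less than 12 mm below the mouth, still over the slot (z of brush_tip in the frame of slot_mouth above -0.012 m and horizontal distance between brush_tip and slot_mouth below 0.02 m).
3. the bristles are down in the slot a second time, tips more than 32 mm below its mouth (all of step 1), for 0.05 s.
4. the brush hangs in its stand again, released, while the tile has not yet entered the slot (distance between brush_tip and brush_stand_top below 0.047 m and z of brush_tip in the frame of brush_stand_top below -0.038 m and angle between brush_tip's own z axis and vertical below 0.1 rad and contact force between the fingers and brush below 0.1 N and distance between tile_center and slot_mouth above 0.06 m), for 0.2 s.
At the end, for the whole second after the job is handed in: The tile is still held by the gripper, at rest in the slot, its centre within 5 mm of the slot's centre line, square to the slot within 0.12 rad and its glass on the operating panel's side, and presses the spring seat down by more than 7 of its 10 mm; the brush hangs upright in its stand, released (value of joint seat above 0.007 m and z of tile_center in the frame of slot_mouth below -0.002 m and horizontal distance between tile_center and slot_mouth below 0.005 m and angle between the z axis of tile_center and the x axis of slot_mouth, either way round below 0.12 rad and x of tile_glass in the frame of slot_mouth below -0.002 m and contact force between the fingers and tile above 8 N and contact force between tile and seat above 2 N and linear speed of tile below 0.02 m/s and distance between brush_tip and brush_stand_top below 0.047 m and z of brush_tip in the frame of brush_stand_top below -0.038 m and angle between brush_tip's own z axis and vertical below 0.1 rad and contact force between the fingers and brush below 0.1 N); the arm keeps its last pose, push and grip.
It fails at once if the pot is moved by more than 20 mm (distance of pot_mid from where it was at the start of the episode above 0.02 m).
It fails at once if the tweezers are moved by more than 20 mm (distance of tweezers_mid from where it was at the start of the episode above 0.02 m).
It fails at once if the sanding block is moved by more than 20 mm (distance of sanding_mid from where it was at the start of the episode above 0.02 m).
It fails at once if the tile is forced: more than 45 N between it and the seat (contact force between tile and seat above 45 N).
It also fails if it takes over 67 s, if anything falls off the work surface, if the arm or the gripper's body presses on something with over 40 N, if the wrist force passes 120 N, or if a joint passes its speed limit or range.

ROBOT

A 6-joint arm with a two-finger parallel gripper is mounted at the origin on a cart in front of the work surface, level with it; the furniture and walls round the work are solid. World frame = base frame: x ahead of the robot, y to its left, z up, the work surface at z = 0. Lengths are in m, angles in rad, forces in N, time in s.
With the tool pointing down it reaches from about 0.325 to 0.9 m from the base axis. Payload 6.1 kg.
Tool frame: the origin (TCP) lies on the centre line of the jaws, within the pads' length; the fingertips stand 8 mm ahead of it and the grasp point (between the pads) lies 11 mm behind it; z points along the fingers, y is the direction in which the jaws open and shut (so a half turn about z gives the same grasp; the last joint's range is limited). The gripper opens to 85 mm and grips with 20 to 120 N. Pads are 22 mm wide; open, the fingers measure 114 mm over their backs; the gripper's body (76 mm by 85 mm) begins 54 mm behind the grasp point. The pads swing forward as they close: fully open they stand 13 mm farther back than shut.
Start: joints at [-1.46, 0.22, 1.526, -0, 1.395, -0.126], TCP at [0.147, -0.608, 0.208] pointing down, gripper open.
Joint ranges: [-2.98, 2.98], [-0.91, 2.08], [0.09, 2.57], [-1.24, 4.39], [0.2, 2.65], [-2.68, 2.68]. Speed limits (rad/s): [2.57, 2.57, 3.01, 3.14, 3.14, 3.14].

INTERFACE

Orientations are given as a unit quaternion [x, y, z, w].
In Python, from workcell import arm gives the robot as it stands.
- The arm moves only by the tool carry_out, never from a script. Its argument "plan" is one flat list of numbers, 7 for each row, row after row: the shift along the tool's x, y, z in mm, then the turn, a rotation vector about the tool's x, y, z in rad, then the closure, from 0 (fully open) to 1 (shut). A call has 1 to 12 rows; each row is the pose to reach, as a shift and turn from the pose commanded when the call began, along the tool's axes at that moment; what a row does not reach only later rows make up. A row lasts 1/8 s, in which the tool goes at most 62.5 mm and 10.7 degrees, less where a joint would pass 70% of its speed; a pose out of reach is approached as far as the arm can. A call with a gripper value outside its range is refused whole. The fingers move at their own pace and stop on an object; "squeeze" is the grip in N (left out, the last holds). Time passes only in rows, so rows that repeat a pose let the fingers close. It gives the time, the measured TCP pose, the force and the opening at its end, in the units of the state.
- arm.get_state(): the state, without advancing time (a new reading comes with each control period).
- arm.capture(name): name is "scene" or "top" or "wrist"; returns the picture (480x640x3 uint8, red, green, blue); there is no depth.
- arm.get_calibration(name): a dict with "mtx" (3x3 intrinsics, pixels), "xyz" and "orientation" of the camera in the world; the wrist camera has in their place "T_tool_cam" (4x4, takes a point from camera to tool coordinates, whose origin is the TCP and whose axes are the flange's). Camera axes: x right, y down, z forward; pixel columns grow to the right and rows downward; lengths in m; the calibration is good to about 2 mm. A picture is of the moment at which its call begins: read the wrist's pose just before it. get_calibration takes no time and is no camera call.
- arm.job_done(): hands the job in, once; it reports no verdict.
Trained networks look in the newest picture that a camera, given by its name, has taken for a name from the list of things; names that differ only in an ending like _2 or _b are one class to them, and where a whole thing is asked for, a point or a joint stands for the part that bears it (a point fixed in the world has none). Each returns a list of dicts, best first, with "conf" (0 to 1); they miss things now and then, are a little off and sometimes report something else, mostly with a low value. They report only what shows in the picture. A call takes as long as a camera call. They do not tell look-alikes from the thing itself.
- arm.silhouettes(camera, thing): "pixels" (480x640 bool, what is visible of it).
- arm.mark_of(camera, thing): "centre" ([x, y, z] in m, in world coordinates, good to about 4 mm: a listed point, or the origin of a listed thing).
The state is a dict: "t": time; "joints": joint angles; "dq": joint speeds; "joint_torque": joint torques, N m; "ee_pos": TCP position; "ee_rot": TCP orientation; "force": force on the tool from outside, world axes, zero at the start; "torque": the same for the moment, N m; "grip_width": finger opening in m.
Only numpy, scipy, OpenCV 4.12 (cv2) and the standard library are available. Lean on these libraries where they do the work, as an engineer would, in place of code of your own. Each camera call takes 0.05 s, during which the arm holds its last target.

## Working session

There is one attempt and no reset: what is moved stays moved. The work goes in short steps, Python scripts to look and compute and a tool call to move; the robot and the scene stay as the last step left them, time stands still between calls to the robot, and variables do not carry over. Pictures are saved under pics/ and viewed, and the job is handed in when it is done.

Besides the shell and the picture viewer there is one more tool, called after ">>>" as name(argument=value, ...), one argument or row to a line, values as JSON. carry_out: Moves the arm, as the interface text tells. Its arguments: {"type":"object","properties":{"plan":{"type":"array","items":{"type":"number"}},"squeeze":{"type":"number"}},"required":["plan"]}

```bash
ls; mkdir -p pics; python3 - <<'E'
from workcell import arm
import cv2,numpy as np
np.set_printoptions(precision=4,suppress=True)
s=arm.get_state(); print(s)
for c in ["scene","top","wrist"]:
    im=arm.capture(c); cv2.imwrite(f"pics/{c}0.png",im[:,:,::-1])
    k=arm.get_calibration(c); print(c,k)
E
```

```text
pics
{'t': 0.0, 'joints': array([-1.4601,  0.2213,  1.5276, -0.    ,  1.3947, -0.1261]), 'dq': array([ 0.0015, -0.0004, -0.0001, -0.0006, -0.0011,  0.0009]), 'joint_torque': array([  0.001 , -49.6895, -38.9392,  -0.0001,   0.0108,   0.    ]), 'ee_pos': array([ 0.1465, -0.6069,  0.2069]), 'ee_rot': array([ 0.993 ,  0.1181,  0.    , -0.001 ]), 'force': array([-0.5113, -0.4087, -0.2351]), 'torque': array([ 0.0187, -0.0061,  0.0166]), 'grip_width': 0.08547453146794987}
scene {'mtx': array([[538.1515,   0.    , 318.5012],
       [  0.    , 538.1515, 237.625 ],
       [  0.    ,   0.    ,   1.    ]]), 'xyz': array([-0.1076,  0.4991,  1.1003]), 'orientation': array([-0.4286,  0.8413, -0.2918,  0.1529])}
top {'mtx': array([[534.2937,   0.    , 309.7273],
       [  0.    , 534.2937, 240.8408],
       [  0.    ,   0.    ,   1.    ]]), 'xyz': array([0.2653, 0.0393, 1.636 ]), 'orientation': array([-0.6969,  0.712 , -0.056 ,  0.0658])}
wrist {'mtx': array([[350.7209,   0.    , 324.7865],
       [  0.    , 350.7209, 241.7654],
       [  0.    ,   0.    ,   1.    ]]), 'T_tool_cam': array([[ 0.0004, -0.9508, -0.3099,  0.079 ],
       [ 1.    ,  0.0002,  0.0007, -0.0012],
       [-0.0006, -0.3099,  0.9508, -0.1666],
       [ 0.    ,  0.    ,  0.    ,  1.    ]])}
```

View pics/scene0.png

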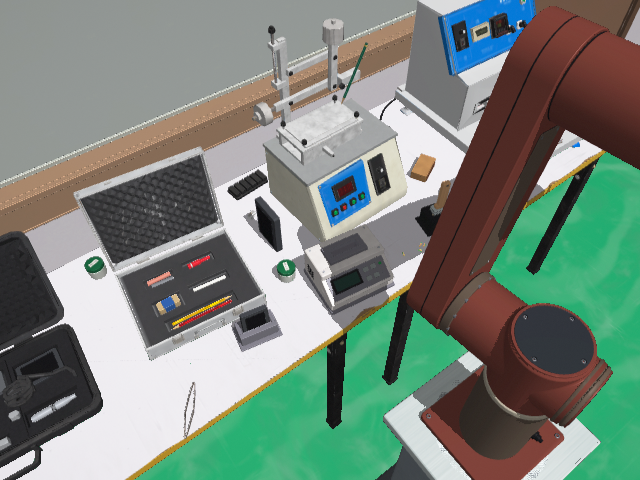

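View pics/top0.png

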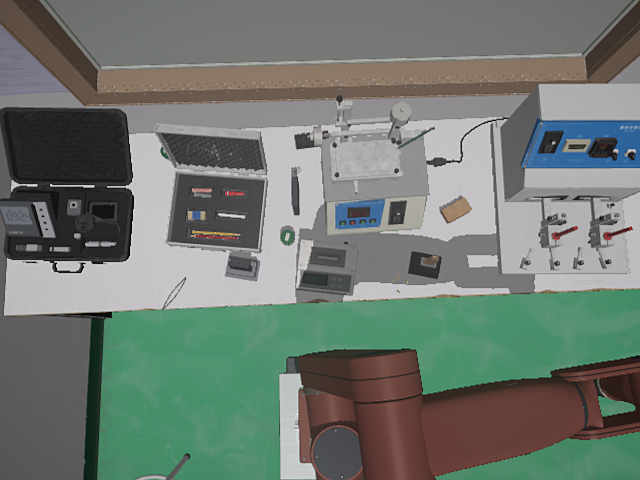

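```bash
python3 - <<'E'
from workcell import arm
import cv2,numpy as np
np.set_printoptions(precision=4,suppress=True)
for c in ["scene","top"]:
    arm.capture(c)
    for n in ["slot_mouth","brush_handle","brush_tip","brush_stand_top","tile_stand_top","tile_center","tile_glass","pot_mid","tweezers_mid","sanding_mid","reader"]:
        try: print(c,n,[(np.round(d["conf"],2),d["centre"]) for d in arm.mark_of(c,n)])
        except Exception as e: print(c,n,e)
print(arm.get_state()['t'])
E
```

```text
scene slot_mouth [(np.float64(0.58), [0.4856, 0.0072, 0.1028])]
scene brush_handle [(np.float64(0.64), [0.4695, -0.2894, 0.1245]), (np.float64(0.31), [0.4653, -0.2874, 0.052])]
scene brush_tip [(np.float64(0.87), [0.467, -0.2882, 0.0075])]
scene brush_stand_top [(np.float64(0.97), [0.4641, -0.2869, 0.0514])]
scene tile_stand_top [(np.float64(0.95), [0.4663, 0.2683, 0.0407]), (np.float64(0.67), [0.4642, -0.2875, 0.0504])]
scene tile_center [(np.float64(0.92), [0.4683, 0.2709, 0.0535]), (np.float64(0.71), [0.6763, 0.0981, 0.0677]), (np.float64(0.5), [0.4851, 0.0093, 0.1014])]
scene tile_glass [(np.float64(0.81), [0.6777, 0.1072, 0.0642]), (np.float64(0.77), [0.4603, 0.2689, 0.0488])]
scene pot_mid [(np.float64(0.9), [0.5508, 0.1256, 0.0189]), (np.float64(0.3), [0.4653, 0.2657, 0.0403])]
scene tweezers_mid [(np.float64(0.59), [0.3949, 0.4795, 0.0035])]
scene sanding_mid [(np.float64(0.68), [0.6346, -0.3984, 0.01]), (np.float64(0.28), [0.4585, 0.2699, 0.0466])]
scene reader [(np.float64(0.92), [0.4841, 0.0066, -0.0029])]
top slot_mouth [(np.float64(0.66), [0.4689, -0.2897, 0.1213]), (np.float64(0.58), [0.4852, 0.0026, 0.0998]), (np.float64(0.15), [0.4668, 0.2653, 0.0368])]
top brush_handle [(np.float64(0.58), [0.4648, -0.2902, 0.1202])]
top brush_tip []
top brush_stand_top [(np.float64(0.57), [0.4662, -0.2953, 0.0473])]
top tile_stand_top [(np.float64(0.94), [0.4678, 0.2683, 0.0384])]
top tile_center [(np.float64(0.57), [0.6737, 0.0937, 0.0667]), (np.float64(0.51), [0.4671, 0.2648, 0.0508])]
top tile_glass [(np.float64(0.81), [0.6776, 0.1072, 0.0643]), (np.float64(0.55), [0.4574, 0.2723, 0.0493])]
top pot_mid [(np.float64(0.57), [0.5541, 0.1228, 0.022])]
top tweezers_mid [(np.float64(0.47), [0.3888, 0.4805, 0.007])]
top sanding_mid [(np.float64(0.71), [0.6288, -0.3997, 0.01])]
top reader [(np.float64(0.6), [0.4803, 0.0055, -0.0033])]
1.35
```

The scene view shows the brush stand at about (430,215), the reader at (345,270), the tile in its stand at (256,320), and the larger look-alike tile standing at (268,222). The networks agree, so the job tile is the one in the stand. Next I look at the wrist picture and work out a first move.

```bash
cat > h.py <<'E'
from workcell import arm
import cv2,numpy as np
from scipy.spatial.transform import Rotation as R
np.set_printoptions(precision=4,suppress=True)
def pose():
    s=arm.get_state(); return np.array(s['ee_pos']),R.from_quat(s['ee_rot']),s
def down(yaw): # tool x at yaw, z down
    c,s=np.cos(yaw),np.sin(yaw)
    return R.from_matrix(np.array([[c,s,0],[s,-c,0],[0,0,-1]]))
def rel(p,yaw):
    P,Q,s=pose()
    d=Q.inv().apply(np.array(p)-P)*1000; rv=(Q.inv()*down(yaw)).as_rotvec()
    print("t",s['t'],"pos",P,"yaw",np.arctan2(*Q.as_matrix()[[1,0],0]),"F",s['force'],"w",s['grip_width'])
    print("shift mm",d,"rotvec",rv); return d,rv
def wcam():
    P,Q,s=pose(); k=arm.get_calibration("wrist"); T=np.eye(4);T[:3,:3]=Q.as_matrix();T[:3,3]=P
    return k['mtx'],T@k['T_tool_cam']
def cam(c):
    if c=="wrist": return wcam()
    k=arm.get_calibration(c);T=np.eye(4);T[:3,:3]=R.from_quat(k['orientation']).as_matrix();T[:3,3]=k['xyz'];return k['mtx'],T
def proj(K,T,X):
    X=np.atleast_2d(X); c=(X-T[:3,3])@T[:3,:3]; u=c@K.T; return u[:,:2]/u[:,2:]
def unproj(K,T,uv,z):
    uv=np.atleast_2d(uv); r=np.c_[uv,np.ones(len(uv))]@np.linalg.inv(K).T@T[:3,:3].T
    return T[:3,3]+r*((z-T[2,3])/r[:,2])[:,None]
E
python3 - <<'E'
from h import *
rel([0.466,-0.29,0.30],np.pi/2)
E
```

```text
t 1.35 pos [ 0.1466 -0.6076  0.208 ] yaw 0.23681878225090797 F [-0.1367  0.1266  0.7895] w 0.08563549942730012
shift mm [ 384.9798 -233.7691  -91.9955] rotvec [ 0.    -0.    -1.334]
```

View pics/wrist0.png

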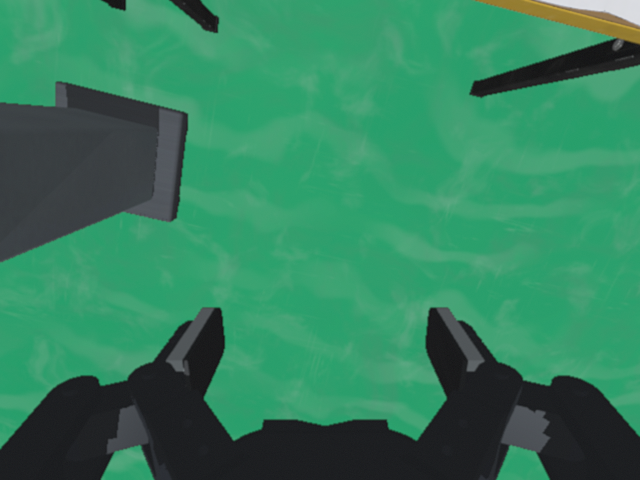

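The wrist view shows the two fingers at the bottom, around (200,340) and (450,340), so objects in front of the tool appear above row 300. I move to a viewpoint over the brush stand.

>>> carry_out(
  plan=[373,-185,-92,0,0,-1.334,0,373,-185,-92,0,0,-1.334,0,373,-185,-92,0,0,-1.334,0,373,-185,-92,0,0,-1.334,0,373,-185,-92,0,0,-1.334,0,373,-185,-92,0,0,-1.334,0,373,-185,-92,0,0,-1.334,0,373,-185,-92,0,0,-1.334,0,373,-185,-92,0,0,-1.334,0,373,-185,-92,0,0,-1.334,0],
)

```text
t: 2.6
ee_pos: [0.4648, -0.341, 0.2994]
ee_rot: [0.708, 0.706, -0.0, -0.0]
force: [0.0, -0.4, 0.3]
grip_width: 0.0855
```

```bash
python3 - <<'E'
from h import *
K,T=wcam(); im=arm.capture("wrist"); cv2.imwrite("pics/w1.png",im[:,:,::-1])
rel([0.466,-0.29,0.30],np.pi/2)
for n in ["brush_handle","brush_tip","brush_stand_top","slot_mouth"]:
    print(n,[(round(d["conf"],2),d["centre"]) for d in arm.mark_of("wrist",n)])
E
```

```text
t 2.65 pos [ 0.4647 -0.3411  0.2995] yaw 1.5680444740615942 F [-0.4069  0.1884  0.0838] w 0.08559815995748471
shift mm [51.0724  1.1232 -0.5185] rotvec [-0.0008 -0.0005 -0.0028]
brush_handle []
brush_tip []
brush_stand_top [(0.79, [0.4645, -0.293, 0.0474])]
slot_mouth []
```

View pics/w1.png

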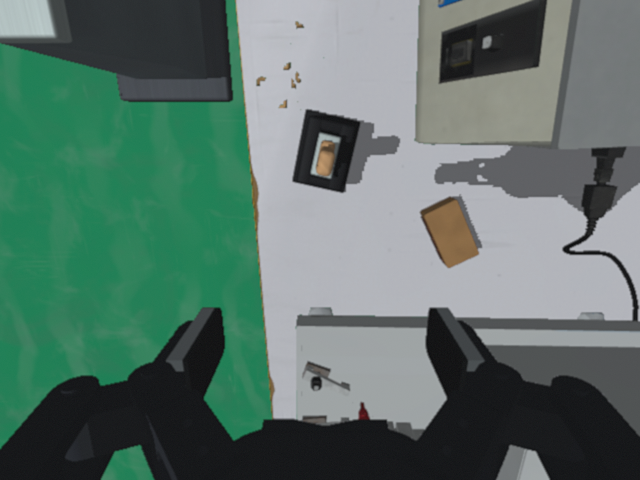

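The wrist view shows the brush in its stand at about (326,150), slightly yawed, with the sanding block at (450,232). I zoom in to measure the yaw.

```bash
python3 - <<'E'
import cv2
im=cv2.imread("pics/w1.png")[95:205,270:380]
cv2.imwrite("pics/w1z.png",cv2.resize(im,None,fx=5,fy=5,interpolation=cv2.INTER_NEAREST))
E
```

```text
(no output)
```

View pics/w1z.png

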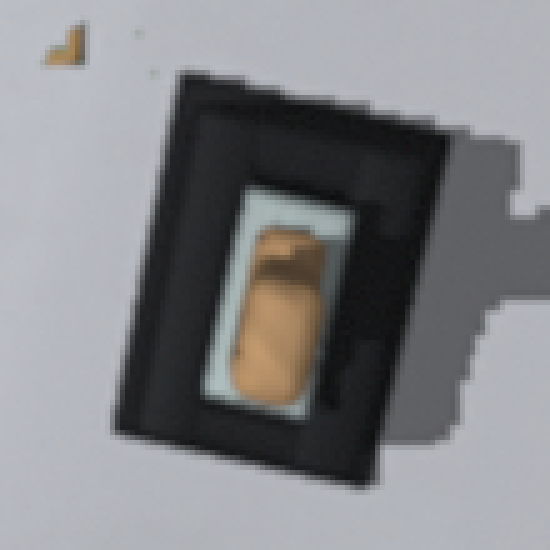

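```bash
python3 - <<'E'
from h import *
K,T=wcam()
def q(z,pts):
    P=np.array(pts)/5+[270,95]-0.4; X=unproj(K,T,P,z); print(X[:,:2], "c",X.mean(0))
    for a,b in [(0,3),(1,2),(0,1),(3,2)]:
        d=X[b]-X[a]; print(np.linalg.norm(d), np.degrees(np.arctan2(d[1],d[0])))
q(0.066,[(243,187),(357,212),(308,418),(202,400)])
q(0.006,[(180,72),(450,130),(370,487),(115,432)])
E
```

```text
[[ 0.4573 -0.2651]
 [ 0.4822 -0.2704]
 [ 0.4717 -0.3152]
 [ 0.4477 -0.3111]] c [ 0.4647 -0.2904  0.066 ]
0.046937568335836025 -101.79346884448982
0.04598405357441923 -103.23183744143216
0.025461081251769973 -11.905721521072742
0.02432409122148563 -9.630305695357858
[[ 0.4409 -0.2389]
 [ 0.5076 -0.2524]
 [ 0.4892 -0.3415]
 [ 0.4223 -0.3269]] c [ 0.465  -0.2899  0.006 ]
0.0900288161699227 -101.9204251794105
0.09095408349134179 -101.72528005100818
0.06813321185544066 -11.481282466127325
0.06844217659840947 -12.257409035039025
```

The stand is at (0.465, -0.290) with yaw -11.8°. The ferrule and the foot agree on this.

```bash
python3 - <<'E'
from h import *
rel([0.465,-0.290,0.115],np.radians(78.2))
E
```

```text
t 2.85 pos [ 0.4652 -0.3408  0.2999] yaw 1.569122393301054 F [0.3298 0.0655 0.9408] w 0.08542585813979083
shift mm [ 50.8129  -0.222  184.8602] rotvec [-0.0002 -0.0001  0.2043]
```

>>> carry_out(
  plan=[51,0,10,0,0,0.205,0,51,0,20,0,0,0.205,0,51,0,60,0,0,0.205,0,51,0,100,0,0,0.205,0,51,0,140,0,0,0.205,0,51,0,170,0,0,0.205,0,51,0,185,0,0,0.205,0,51,0,185,0,0,0.205,0.3],
  squeeze=40,
)

```text
t: 3.85
ee_pos: [0.4652, -0.2892, 0.1141]
ee_rot: [0.776, 0.631, -0.0, -0.001]
force: [0.8, -0.1, -0.1]
grip_width: 0.0702
```

```bash
python3 - <<'E'
from h import *
im=arm.capture("wrist"); cv2.imwrite("pics/w2.png",im[:,:,::-1])
rel([0.465,-0.290,0.115],np.radians(78.2))
E
```

```text
t 3.9 pos [ 0.466  -0.2897  0.1155] yaw 1.3658820829842775 F [ 0.4485 -0.1032  0.0525] w 0.06227165342427554
shift mm [-0.4518 -0.9344  0.5044] rotvec [0.0003 0.0003 0.001 ]
```

View pics/w2.png

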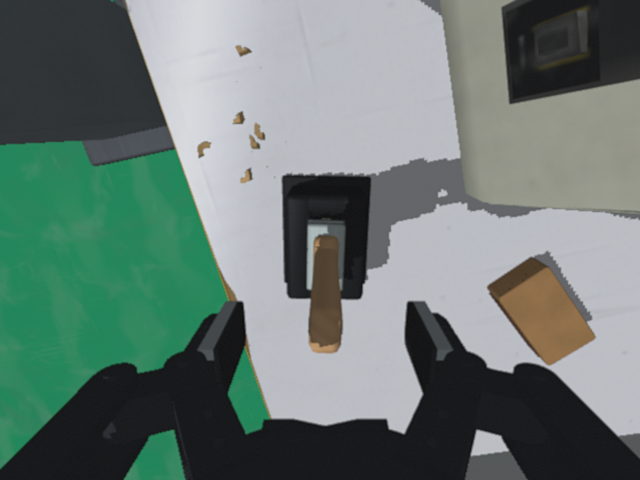

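The handle at (325,295) is centred between the pads (243 and 405) and the stand looks square. I close.

>>> carry_out(
  plan=[0,0,0,0,0,0,1,0,0,0,0,0,0,1,0,0,0,0,0,0,1,0,0,0,0,0,0,1,0,0,0,0,0,0,1],
  squeeze=40,
)

```text
t: 4.53
ee_pos: [0.4663, -0.2897, 0.1162]
ee_rot: [0.776, 0.631, 0.0, 0.001]
force: [-1.4, 1.5, 5.9]
grip_width: 0.0127
```

```bash
python3 - <<'E'
from h import *
im=arm.capture("wrist"); cv2.imwrite("pics/w3.png",im[:,:,::-1])
rel([0.465,-0.290,0.255],np.radians(78.2))
rel([0.36,0.005,0.30],np.radians(78.2))
E
```

```text
t 4.575 pos [ 0.4663 -0.2897  0.1162] yaw 1.3658651558680712 F [-1.1264  1.1168  5.538 ] w 0.013084596622548577
shift mm [  -0.6944   -1.0128 -138.8399] rotvec [0.0014 0.0009 0.001 ]
t 4.575 pos [ 0.4663 -0.2897  0.1162] yaw 1.3658651558680712 F [-1.1264  1.1168  5.538 ] w 0.013084596622548577
shift mm [ 266.7256 -163.7864 -184.2966] rotvec [0.0014 0.0009 0.001 ]
```

View pics/w3.png

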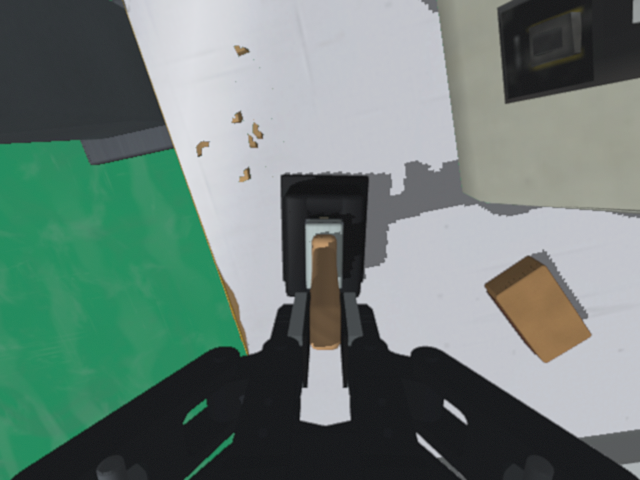

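Gripped: the opening is 13 mm and the handle sits at (325,290) between the pads. I lift and move to a viewpoint beside the reader.

>>> carry_out(
  plan=[0,0,-20,0,0,0,1,0,0,-60,0,0,0,1,0,0,-110,0,0,0,1,0,0,-150,0,0,0,1,50,-10,-184,0,0,0,1,105,-20,-184,0,0,0,1,155,-30,-184,0,0,0,1,190,-39,-184,0,0,0,1,206,-39,-184,0,0,0,1,206,-39,-184,0,0,0,1],
)

```text
t: 5.82
ee_pos: [0.4698, -0.0792, 0.299]
ee_rot: [0.775, 0.632, -0.0, 0.0]
force: [0.2, -0.5, -0.4]
grip_width: 0.0128
```

```bash
python3 - <<'E'
from h import *
im=arm.capture("wrist"); cv2.imwrite("pics/w4.png",im[:,:,::-1])
rel([0.485,0.005,0.25],np.radians(78.2))
for n in ["slot_mouth","reader"]:
    print(n,[(round(d["conf"],2),d["centre"]) for d in arm.mark_of("wrist",n)])
E
```

```text
t 5.875 pos [ 0.4697 -0.08    0.2989] yaw 1.3664296340310897 F [-0.1054  0.4146 -0.7336] w 0.012877416407197986
shift mm [86.3641 -2.2954 48.8122] rotvec [-0.0001  0.0006  0.0016]
slot_mouth [(0.97, [0.4827, 0.0076, 0.0991])]
reader [(0.78, [0.4837, 0.0081, -0.0007])]
```

View pics/w4.png

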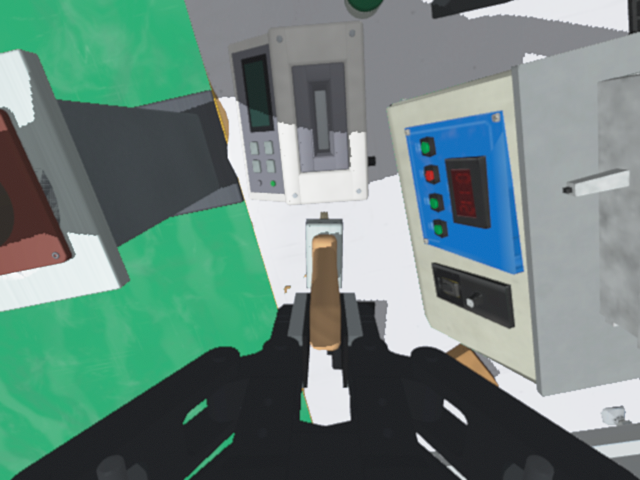

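The slot shows at (321,120) inside the grey well, and the held brush at (325,290). I zoom in for yaw and centre.

```bash
python3 - <<'E'
import cv2
im=cv2.imread("pics/w4.png")[55:180,280:360]
cv2.imwrite("pics/w4z.png",cv2.resize(im,None,fx=4.8*1,fy=4.8,interpolation=cv2.INTER_CUBIC))
E
```

```text
(no output)
```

View pics/w4z.png

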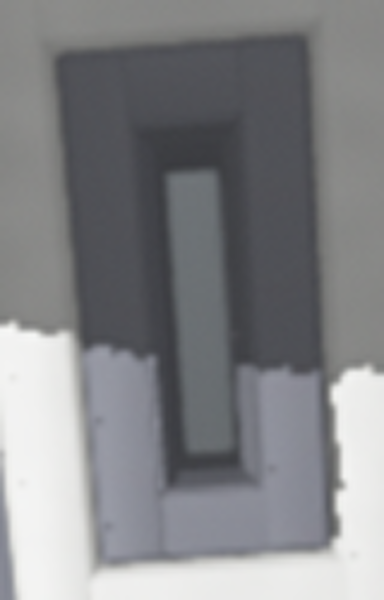

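```bash
python3 - <<'E'
from h import *
K,T=wcam()
def q(z,pts):
    P=np.array(pts)/4.8+[280,55]-0.4; X=unproj(K,T,P,z); print(X[:,:2], "c",X.mean(0))
    for a,b in [(0,3),(1,2),(0,1),(3,2)]:
        d=X[b]-X[a]; print(np.linalg.norm(d), np.degrees(np.arctan2(d[1],d[0])))
q(0.1,[(57,57),(305,37),(332,547),(103,562)])
q(0.1,[(135,130),(240,122),(258,480),(165,487)])
E
```

```text
[[ 0.4654  0.0578]
 [ 0.5137  0.0513]
 [ 0.5009 -0.0463]
 [ 0.4523 -0.0394]] c [0.4831 0.0058 0.1   ]
0.09812191699760502 -97.7080967920986
0.09851457506038404 -97.49297465875125
0.04874000194085062 -7.624263513215428
0.04911087747320424 -8.082188311422332
[[ 0.4775  0.0419]
 [ 0.4982  0.039 ]
 [ 0.4881 -0.0295]
 [ 0.4686 -0.0269]] c [0.4831 0.0061 0.1   ]
0.06930039576942325 -97.39699732878958
0.06922979153749899 -98.39051512780202
0.02090428059297749 -7.799548200029452
0.01970347943231324 -7.588502980760215
```

The slot mouth is at (0.483, 0.006) with yaw -7.7°. I go above it, then down with force in view.

```bash
python3 - <<'E'
from h import *
rel([0.4833,0.006,0.168],np.radians(82.3))
E
```

```text
t 5.975 pos [ 0.4696 -0.0807  0.2988] yaw 1.3647243128044002 F [-0.4589  0.1657 -0.8449] w 0.012990092697224198
shift mm [ 87.727   -4.2831 130.7447] rotvec [-0.0004  0.0005 -0.0717]
```

>>> carry_out(
  plan=[45,-2,20,0,0,-0.072,1,88,-4,50,0,0,-0.072,1,88,-4,75,0,0,-0.072,1,88,-4,82,0,0,-0.072,1,88,-4,82,0,0,-0.072,1],
)

```text
t: 6.6
ee_pos: [0.4836, 0.0064, 0.217]
ee_rot: [0.753, 0.658, -0.0, -0.0]
force: [0.0, 0.8, -0.3]
grip_width: 0.013
```

```bash
python3 - <<'E'
from h import *
im=arm.capture("wrist"); cv2.imwrite("pics/w5.png",im[:,:,::-1])
im=arm.capture("scene"); cv2.imwrite("pics/s5.png",cv2.resize(im[180:320,260:440,::-1],None,fx=4,fy=4))
rel([0.4833,0.006,0.168],np.radians(82.3))
E
```

```text
t 6.7 pos [0.4844 0.0064 0.2183] yaw 1.4362547457419124 F [-0.223  -0.7274 -0.9018] w 0.01296261810294588
shift mm [-0.5009 -1.0965 50.2691] rotvec [ 0.0019  0.0002 -0.0002]
```

View pics/w5.png

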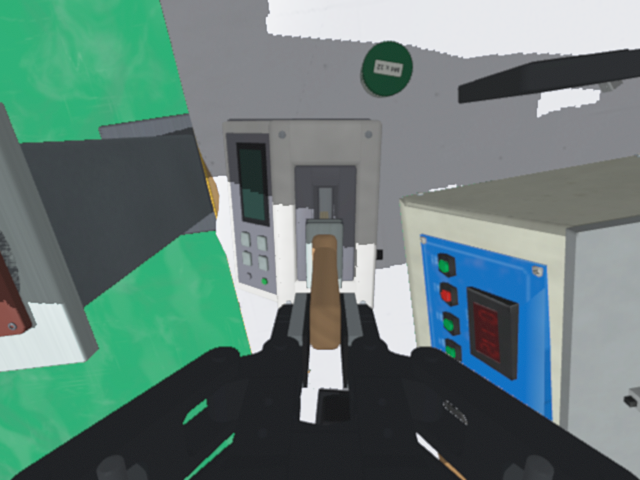

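View pics/s5.png

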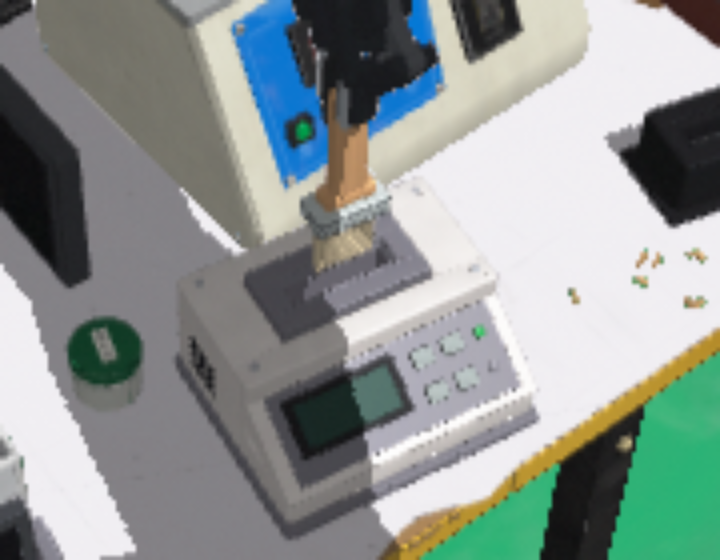

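The brush is square to the slot and centred: the slot end is at (326,200) and the ferrule at (325,235). Now the first downstroke.

>>> carry_out(
  plan=[0,0,12,0,0,0,1,0,0,22,0,0,0,1,0,0,32,0,0,0,1,0,0,42,0,0,0,1,0,0,49,0,0,0,1,0,0,49,0,0,0,1,0,0,49,0,0,0,1],
)

```text
t: 7.58
ee_pos: [0.4838, 0.0074, 0.1683]
ee_rot: [0.753, 0.659, 0.0, 0.0]
force: [-0.5, -0.3, 0.2]
grip_width: 0.0129
```

```bash
python3 - <<'E'
from h import *
im=arm.capture("wrist"); cv2.imwrite("pics/w6.png",im[:,:,::-1])
im=arm.capture("scene"); cv2.imwrite("pics/s6.png",cv2.resize(im[180:320,260:440,::-1],None,fx=4,fy=4))
rel([0.4833,0.006,0.168],np.radians(82.3))
E
```

```text
t 7.675 pos [0.4839 0.0073 0.1685] yaw 1.437811371108852 F [ 0.4457  0.7283 -0.1134] w 0.012860312376119095
shift mm [-1.3961 -0.4445  0.5131] rotvec [0.0009 0.     0.0014]
```

View pics/s6.png

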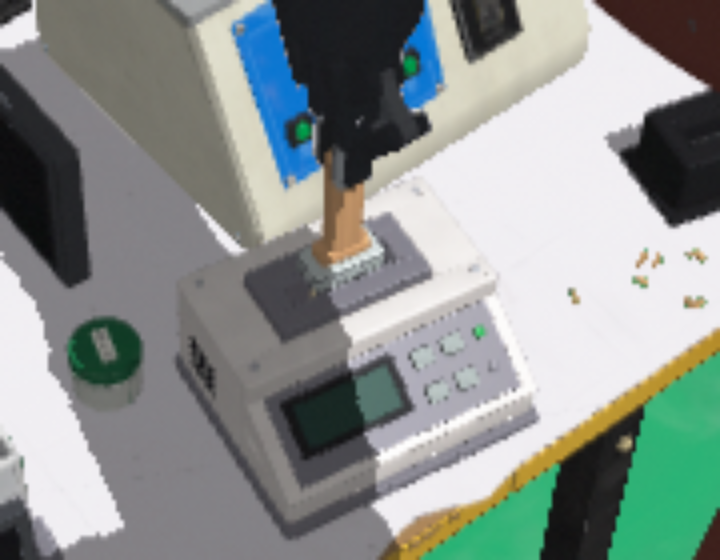

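View pics/w6.png

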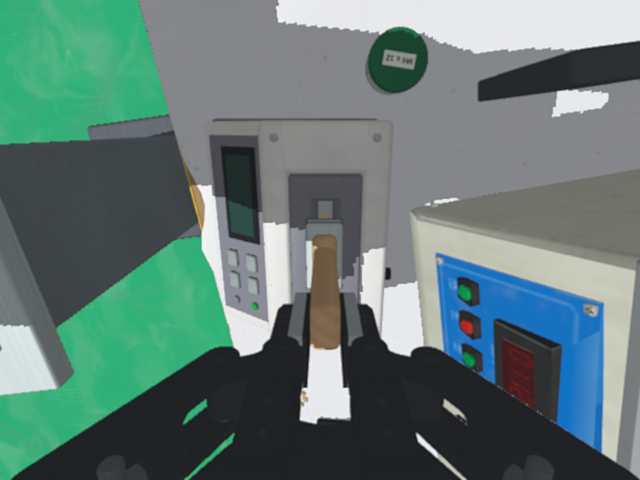

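The ferrule is at the rim at (345,255) in the crop with no contact force. Now the full upstroke and the second downstroke, then out.

>>> carry_out(
  plan=[0,0,-14,0,0,0,1,0,0,-28,0,0,0,1,0,0,-40,0,0,0,1,0,0,-40,0,0,0,1,0,0,-40,0,0,0,1,0,0,-26,0,0,0,1,0,0,-12,0,0,0,1,0,0,0,0,0,0,1,0,0,0,0,0,0,1,0,0,0,0,0,0,1],
)

```text
t: 8.93
ee_pos: [0.4833, 0.0074, 0.1674]
ee_rot: [0.753, 0.659, -0.0, -0.0]
force: [0.7, 0.2, -1.1]
grip_width: 0.0131
```

>>> carry_out(
  plan=[0,0,-20,0,0,0,1,0,0,-50,0,0,0,1,0,0,-85,0,0,0,1,0,0,-100,0,0,0,1,0,0,-100,0,0,0,1],
)

```text
t: 9.55
ee_pos: [0.4841, 0.0073, 0.2687]
ee_rot: [0.753, 0.659, 0.001, 0.001]
force: [0.1, 0.3, -1.2]
grip_width: 0.0128
```

```bash
python3 - <<'E'
from h import *
im=arm.capture("wrist"); cv2.imwrite("pics/w7.png",im[:,:,::-1])
rel([0.4660,-0.2897,0.20],1.3658)
E
```

```text
t 9.6 pos [0.4834 0.0074 0.2673] yaw 1.4377526090007924 F [-0.8466  0.5174 -1.2321] w 0.012821442615806106
shift mm [-296.7891   22.2027   67.274 ] rotvec [-0.0005 -0.      0.072 ]
```

Both downstrokes are done. I carry the brush back above its stand.

>>> carry_out(
  plan=[-50,4,0,0,0,0.072,1,-105,8,0,0,0,0.072,1,-160,12,0,0,0,0.072,1,-215,16,20,0,0,0.072,1,-265,20,40,0,0,0.072,1,-290,22,60,0,0,0.072,1,-297,22,67,0,0,0.072,1,-297,22,90,0,0,0.072,1,-297,22,100,0,0,0.072,1,-297,22,100,0,0,0.072,1],
)

```text
t: 10.85
ee_pos: [0.4656, -0.2887, 0.1671]
ee_rot: [0.775, 0.631, -0.0, -0.001]
force: [0.4, 0.1, -0.6]
grip_width: 0.0132
```

```bash
python3 - <<'E'
from h import *
im=arm.capture("wrist"); cv2.imwrite("pics/w8.png",im[:,:,::-1])
im=arm.capture("scene"); cv2.imwrite("pics/s8.png",cv2.resize(im[150:270,380:530,::-1],None,fx=4,fy=4))
P=[];
for i in range(3):
    P.append(arm.get_state()['ee_pos']); arm.capture("wrist")
print(np.mean(P,0)); rel([0.4660,-0.2897,0.1165],1.3658)
E
```

```text
[ 0.4666 -0.2898  0.169 ]
t 11.1 pos [ 0.4666 -0.2901  0.1691] yaw 1.3662136292987621 F [ 0.4475  0.5859 -0.7172] w 0.012807279833734411
shift mm [ 0.2892 -0.7242 52.5788] rotvec [0.0016 0.0008 0.0004]
```

View pics/w8.png

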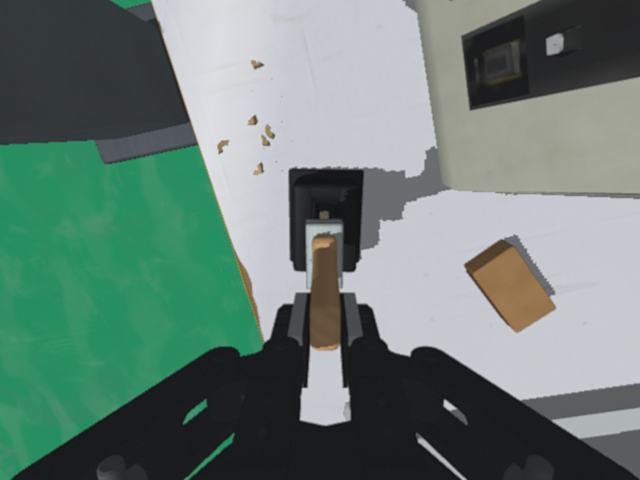

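View pics/s8.png

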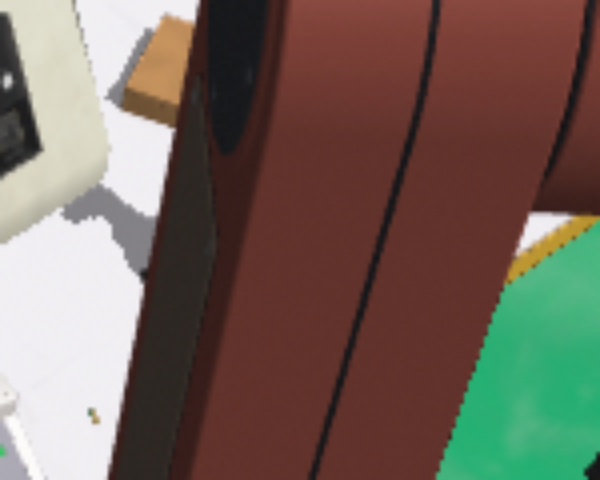

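The brush is over the stand, with its ferrule at (325,245) centred on the stand at (326,220). The scene camera is blocked by the arm. I lower it.

>>> carry_out(
  plan=[0,0,10,0,0,0,1,0,0,20,0,0,0,1,0,0,30,0,0,0,1,0,0,40,0,0,0,1,0,0,48,0,0,0,1,0,0,52,0,0,0,1,0,0,52,0,0,0,1],
)

```text
t: 11.98
ee_pos: [0.4662, -0.2901, 0.1162]
ee_rot: [0.776, 0.631, 0.0, 0.0]
force: [0.2, -0.9, -0.3]
grip_width: 0.013
```

```bash
python3 - <<'E'
from h import *
im=arm.capture("wrist"); cv2.imwrite("pics/w9.png",im[:,:,::-1])
rel([0.4660,-0.2897,0.1165],1.3658)
E
```

```text
t 12.025 pos [ 0.4662 -0.29    0.1161] yaw 1.3658017453309912 F [ 0.1837  0.326  -0.1423] w 0.013051639865092576
shift mm [ 0.2848 -0.2255 -0.3507] rotvec [0.0004 0.0002 0.    ]
```

View pics/w9.png

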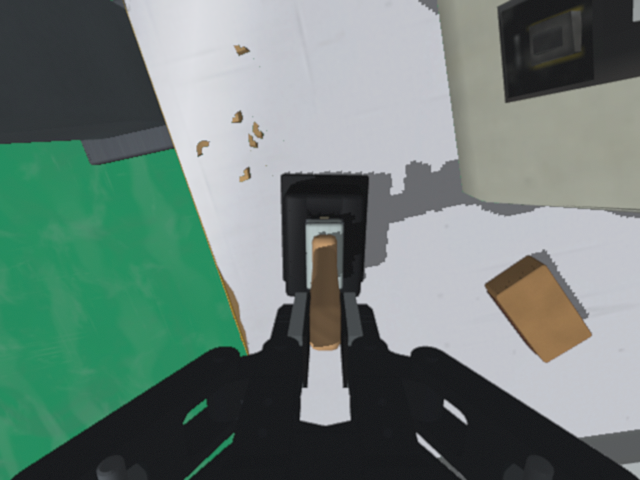

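This matches the picture from before the lift. I release, then rise.

>>> carry_out(
  plan=[0,0,0,0,0,0,0.6,0,0,0,0,0,0,0.3,0,0,0,0,0,0,0,0,0,0,0,0,0,0,0,0,-20,0,0,0,0,0,0,-60,0,0,0,0,0,0,-110,0,0,0,0,0,0,-150,0,0,0,0,0,0,-184,0,0,0,0,0,0,-184,0,0,0,0],
)

```text
t: 13.28
ee_pos: [0.4673, -0.291, 0.3038]
ee_rot: [0.776, 0.631, 0.001, 0.003]
force: [-0.5, -0.1, -0.3]
grip_width: 0.0852
```

```bash
python3 - <<'E'
from h import *
im=arm.capture("wrist"); cv2.imwrite("pics/w10.png",im[:,:,::-1])
print(arm.mark_of("wrist","brush_tip"),arm.mark_of("wrist","brush_handle"))
rel([0.38,0.27,0.30],np.pi)
E
```

```text
[] [{'centre': [0.4651, -0.2923, 0.1248], 'conf': 0.58}]
t 13.425 pos [ 0.4655 -0.2896  0.2987] yaw 1.3657496010395203 F [-0.0198  0.6941 -0.1909] w 0.08554115397493667
shift mm [ 530.4359 -197.6762   -0.5512] rotvec [-0.0004 -0.0021 -1.7758]
```

View pics/w10.png

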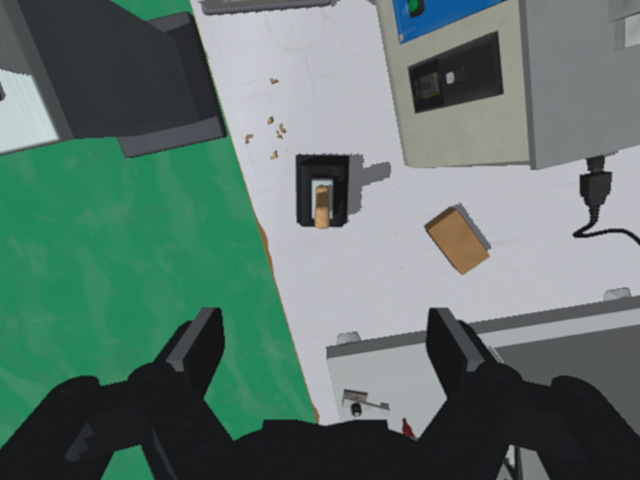

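The brush hangs in its stand at (322,195), upright and free. Now to the tile stand viewpoint, staying clear of the machine behind the reader.

```bash
python3 - <<'E'
from h import *
rel([0.42,-0.1,0.30],np.pi/2)
rel([0.42,0.1,0.30],np.pi*.8)
rel([0.51,0.27,0.30],np.pi)
E
```

```text
t 13.425 pos [ 0.4655 -0.2896  0.2987] yaw 1.3657496010395203 F [-0.0198  0.6941 -0.1909] w 0.08554115397493667
shift mm [176.3315 -83.178   -1.0381] rotvec [-0.0015 -0.001  -0.205 ]
t 13.425 pos [ 0.4655 -0.2896  0.2987] yaw 1.3657496010395203 F [-0.0198  0.6941 -0.1909] w 0.08554115397493667
shift mm [ 372.1417 -123.9003   -0.8055] rotvec [-0.001  -0.0017 -1.1475]
t 13.425 pos [ 0.4655 -0.2896  0.2987] yaw 1.3657496010395203 F [-0.0198  0.6941 -0.1909] w 0.08554115397493667
shift mm [556.9056 -70.3997  -0.7353] rotvec [-0.0004 -0.0021 -1.7758]
```

>>> carry_out(
  plan=[56,-30,0,0,0,-0.17,0,112,-58,0,0,0,-0.34,0,170,-83,0,0,0,-0.51,0,225,-95,0,0,0,-0.68,0,280,-107,0,0,0,-0.85,0,335,-117,0,0,0,-1.02,0,390,-125,0,0,0,-1.19,0,445,-120,0,0,0,-1.36,0,500,-95,0,0,0,-1.53,0,545,-70,0,0,0,-1.7,0,557,-70,0,0,0,-1.776,0,557,-70,0,0,0,-1.776,0],
)

```text
t: 14.92
ee_pos: [0.51, 0.2701, 0.2973]
ee_rot: [-0.0, 1.0, -0.001, -0.002]
force: [0.4, 0.3, 0.2]
grip_width: 0.0856
```

```bash
python3 - <<'E'
from h import *
im=arm.capture("wrist"); cv2.imwrite("pics/w11.png",im[:,:,::-1])
for n in ["tile_stand_top","tile_center"]: print(n,[(round(d["conf"],2),d["centre"]) for d in arm.mark_of("wrist",n)])
rel([0.467,0.27,0.30],np.pi)
E
```

```text
tile_stand_top [(0.64, [0.4656, 0.2634, 0.0409]), (0.36, [0.4681, 0.2707, 0.0497])]
tile_center [(0.82, [0.6715, 0.0946, 0.0657]), (0.63, [0.4669, 0.2688, 0.0528])]
t 15.075 pos [0.5103 0.2689 0.2993] yaw 3.1399406895949387 F [ 0.1039 -0.1418  0.9862] w 0.08540663140252705
shift mm [43.3192  1.0066 -0.6405] rotvec [-0.0006 -0.0011 -0.0017]
```

View pics/w11.png

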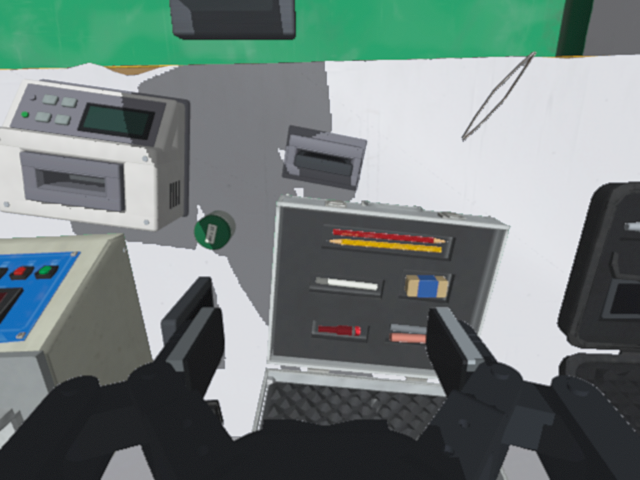

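The tile in its stand is at (325,160), with the case edge just behind it at row 200. I zoom in.

```bash
python3 - <<'E'
import cv2
im=cv2.imread("pics/w11.png")[115:205,265:385]
cv2.imwrite("pics/w11z.png",cv2.resize(im,None,fx=6,fy=6,interpolation=cv2.INTER_CUBIC))
E
```

```text
(no output)
```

View pics/w11z.png

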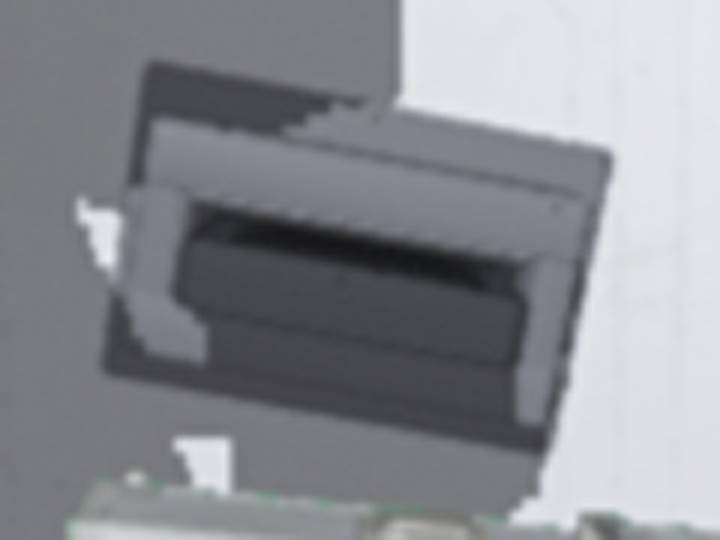

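```bash
python3 - <<'E'
from h import *
K,T=wcam()
def q(z,pts):
    P=np.array(pts)/6+[265,115]-0.4; X=unproj(K,T,P,z); print(X[:,:2], "c",X.mean(0))
    for a,b in [(0,3),(1,2),(0,1),(3,2)]:
        d=X[b]-X[a]; print(np.linalg.norm(d), np.degrees(np.arctan2(d[1],d[0])))
q(0.094,[(193,235),(525,292),(515,367),(178,308)])
q(0.006,[(148,62),(612,155),(545,452),(103,375)])
E
```

```text
[[0.4555 0.2408]
 [0.4652 0.2981]
 [0.4781 0.2967]
 [0.4678 0.2379]] c [0.4667 0.2684 0.094 ]
0.012663361355952618 -13.348681227609053
0.012953027129010385 -6.461251733377301
0.0580796922353691 80.42272838475134
0.05961748254658442 80.13639145209969
[[0.4266 0.2254]
 [0.4452 0.3223]
 [0.5078 0.3099]
 [0.491  0.2136]] c [0.4676 0.2678 0.006 ]
0.06546463482252166 -10.426951478339326
0.06380349692988845 -11.264597549445256
0.09866325949142012 79.1016057304317
0.09773091602615193 80.07497695864828
```

The tile is at (0.467, 0.268) with its width line at 80°, so I use tool yaw 170°. I approach above it and check.

```bash
python3 - <<'E'
from h import *
rel([0.467,0.268,0.072],np.radians(170))
E
```

```text
t 15.075 pos [0.5103 0.2689 0.2993] yaw 3.1399406895949387 F [ 0.1039 -0.1418  0.9862] w 0.08540663140252705
shift mm [ 43.0677  -0.8463 227.3606] rotvec [-0.0007 -0.001   0.1729]
```

>>> carry_out(
  plan=[43,-1,20,0,0,0.173,0,43,-1,50,0,0,0.173,0,43,-1,100,0,0,0.173,0,43,-1,150,0,0,0.173,0,43,-1,180,0,0,0.173,0,43,-1,180,0,0,0.173,0],
)

```text
t: 15.82
ee_pos: [0.4656, 0.267, 0.1176]
ee_rot: [0.087, 0.996, -0.001, -0.002]
force: [0.4, -0.4, 0.7]
grip_width: 0.0853
```

```bash
python3 - <<'E'
from h import *
im=arm.capture("wrist"); cv2.imwrite("pics/w12.png",im[:,:,::-1])
rel([0.467,0.268,0.072],np.radians(170))
E
```

```text
t 15.875 pos [0.4673 0.2678 0.12  ] yaw 2.967298010900719 F [0.1427 0.1883 0.8459] w 0.08546206334639836
shift mm [ 0.2618  0.1536 47.9508] rotvec [-0.0007 -0.0011  0.0002]
```

View pics/w12.png

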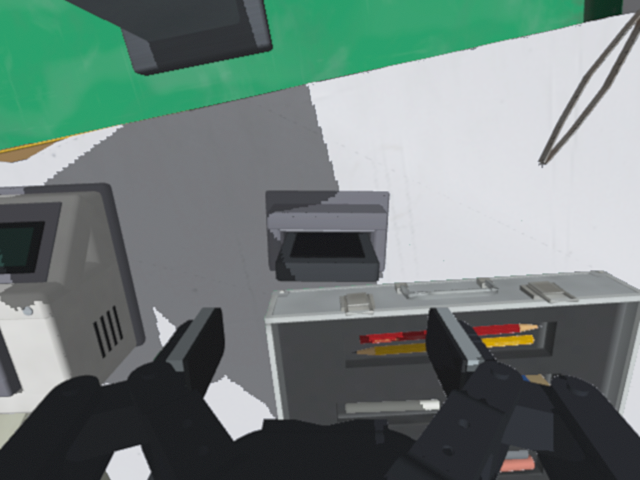

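The tile top at (328,272) is centred between the pads (midpoint 325) and square to them. The glass faces the robot and the case edge is clear of the fingers. I descend and close.

>>> carry_out(
  plan=[0,0,15,0,0,0,0,0,0,30,0,0,0,0,0,0,42,0,0,0,0,0,0,47,0,0,0,0,0,0,47,0,0,0,0.2,0,0,47,0,0,0,0.5,0,0,47,0,0,0,0.5,0,0,47,0,0,0,0.5,0,0,47,0,0,0,0.5],
  squeeze=50,
)

```text
t: 17.0
ee_pos: [0.4679, 0.2687, 0.0732]
ee_rot: [0.086, 0.996, 0.0, 0.0]
force: [-0.4, -0.4, -0.2]
grip_width: 0.0428
```

```bash
python3 - <<'E'
from h import *
im=arm.capture("wrist"); cv2.imwrite("pics/w13.png",im[:,:,::-1])
rel([0.467,0.268,0.072],np.radians(170))
E
```

```text
t 17.05 pos [0.4679 0.2687 0.0732] yaw 2.9688761715377257 F [ 1.0302 -0.3691  0.0633] w 0.04288110430410635
shift mm [ 0.7523 -0.8489  1.1507] rotvec [0.0001 0.0002 0.0018]
```

View pics/w13.png

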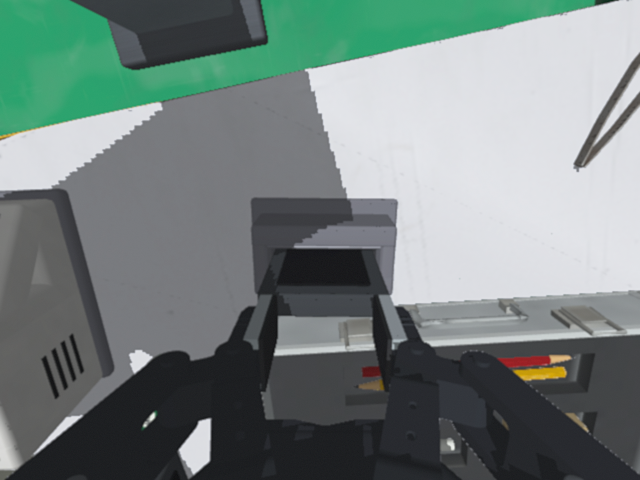

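The opening reads 43 mm, so the fingers reached their commanded closure without stopping on the tile. Something is off, so I look closer.

```bash
python3 - <<'E'
from h import *
im=cv2.imread("pics/w13.png")[190:400,220:430]
cv2.imwrite("pics/w13z.png",cv2.resize(im,None,fx=2.85,fy=2.85,interpolation=cv2.INTER_CUBIC))
im=arm.capture("scene"); cv2.imwrite("pics/s13.png",cv2.resize(im[240:400,180:340,::-1],None,fx=3.7,fy=3.7,interpolation=cv2.INTER_CUBIC))
E
```

```text
(no output)
```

View pics/w13z.png

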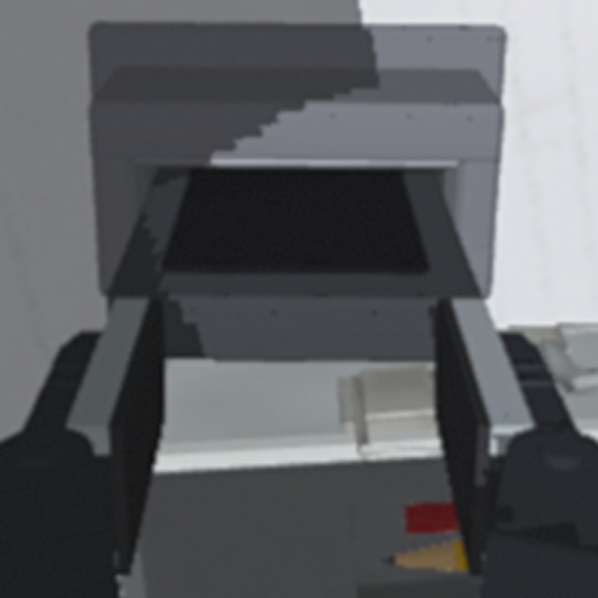

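View pics/s13.png

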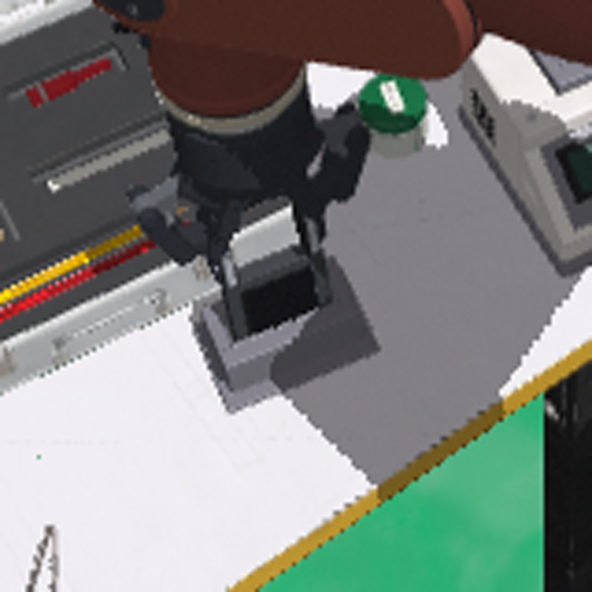

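The zoom shows the pad tips (row 294) just above the tile's top edge, not beside it. By the camera the real tips sit about 25–30 mm behind the TCP at this opening, so I was too high. The brush had only been held near its top for the same reason. I reopen, go 35 mm lower and close again.

>>> carry_out(
  plan=[0,0,0,0,0,0,0,0,0,0,0,0,0,0,0,0,0,0,0,0,0,0,0,10,0,0,0,0,0,0,20,0,0,0,0,0,0,28,0,0,0,0,0,0,34,0,0,0,0,0,0,34,0,0,0,0],
)

```text
t: 18.1
ee_pos: [0.4673, 0.2684, 0.0382]
ee_rot: [0.086, 0.996, -0.0, -0.001]
force: [0.6, 0.4, -0.1]
grip_width: 0.0854
```

```bash
python3 - <<'E'
from h import *
im=arm.capture("wrist"); cv2.imwrite("pics/w14.png",im[:,:,::-1])
rel([0.467,0.268,0.038],np.radians(170))
E
```

```text
t 18.15 pos [0.4677 0.2686 0.0387] yaw 2.968768224993796 F [0.0611 0.3017 0.8127] w 0.08543268746488845
shift mm [ 0.564  -0.7061  0.7268] rotvec [-0.0003 -0.0004  0.0017]
```

View pics/w14.png

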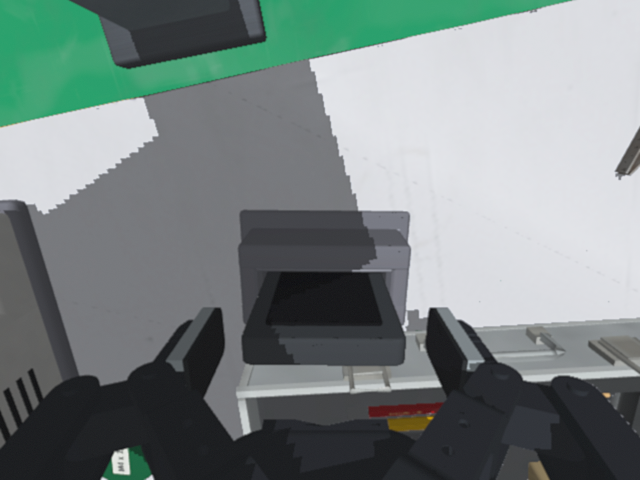

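The tile top (244–406, rows 335–363) is now between the pads. I close.

>>> carry_out(
  plan=[0,0,0,0,0,0,1,0,0,0,0,0,0,1,0,0,0,0,0,0,1,0,0,0,0,0,0,1],
  squeeze=60,
)

```text
t: 18.65
ee_pos: [0.4686, 0.2689, 0.0398]
ee_rot: [0.086, 0.996, 0.0, 0.001]
force: [-0.4, -0.1, 6.2]
grip_width: 0.0611
```

```bash
python3 - <<'E'
from h import *
im=arm.capture("wrist"); cv2.imwrite("pics/w15.png",im[:,:,::-1])
rel([0.467,0.268,0.038],np.radians(170))
E
```

```text
t 18.7 pos [0.4686 0.2689 0.0398] yaw 2.968738979357657 F [ 0.3165 -0.9059  5.0378] w 0.06104886977316434
shift mm [ 1.383  -1.1775  1.7896] rotvec [0.0008 0.0014 0.0017]
```

View pics/w15.png

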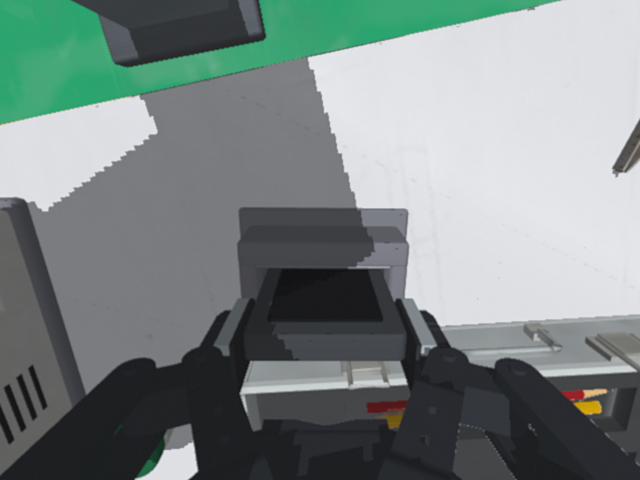

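The tile is gripped at 61 mm. I lift it straight out and look.

>>> carry_out(
  plan=[0,0,-10,0,0,0,1,0,0,-25,0,0,0,1,0,0,-45,0,0,0,1,0,0,-80,0,0,0,1,0,0,-125,0,0,0,1,0,0,-165,0,0,0,1,0,0,-175,0,0,0,1,0,0,-175,0,0,0,1],
)

```text
t: 19.7
ee_pos: [0.4678, 0.2687, 0.2143]
ee_rot: [0.086, 0.996, 0.0, 0.0]
force: [0.2, 0.5, -1.3]
grip_width: 0.0605
```

```bash
python3 - <<'E'
from h import *
im=arm.capture("wrist"); cv2.imwrite("pics/w16.png",im[:,:,::-1])
rel([0.4831,0.006,0.215],np.radians(172.3))
E
```

```text
t 19.75 pos [0.4671 0.2684 0.2129] yaw 2.968807637474261 F [-0.9225  0.3046 -0.8993] w 0.06076989683312287
shift mm [ -60.831  -255.7463   -1.9533] rotvec [-0.0008 -0.0014 -0.0384]
```

View pics/w16.png

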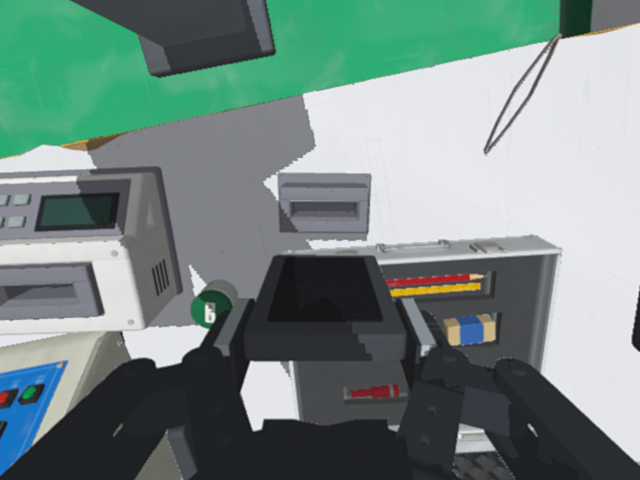

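The tile is held square, glass towards the camera on the robot side, with its bottom edge at row 257. I move it over the slot.

>>> carry_out(
  plan=[-20,-40,0,0,0,-0.038,1,-40,-90,0,0,0,-0.038,1,-55,-145,0,0,0,-0.038,1,-61,-195,0,0,0,-0.038,1,-61,-235,0,0,0,-0.038,1,-61,-256,0,0,0,-0.038,1,-61,-256,0,0,0,-0.038,1,-61,-256,0,0,0,-0.038,1],
)

```text
t: 20.75
ee_pos: [0.4832, 0.0066, 0.2127]
ee_rot: [0.067, 0.998, 0.0, -0.001]
force: [0.0, 0.6, -1.2]
grip_width: 0.061
```

```bash
python3 - <<'E'
from h import *
im=arm.capture("wrist"); cv2.imwrite("pics/w17.png",im[:,:,::-1])
cv2.imwrite("pics/w17z.png",cv2.resize(im[180:370,230:420,::-1],None,fx=3.1,fy=3.1,interpolation=cv2.INTER_CUBIC))
im=arm.capture("scene"); cv2.imwrite("pics/s17.png",cv2.resize(im[180:320,260:440,::-1],None,fx=4,fy=4))
rel([0.4831,0.006,0.215],np.radians(172.3))
E
```

```text
t 20.85 pos [0.4836 0.0069 0.2133] yaw 3.00790267532194 F [-0.0203  1.2462 -0.7964] w 0.06083928842547221
shift mm [ 0.3981 -0.9933 -1.7345] rotvec [ 0.0003 -0.0013  0.0007]
```

View pics/w17z.png

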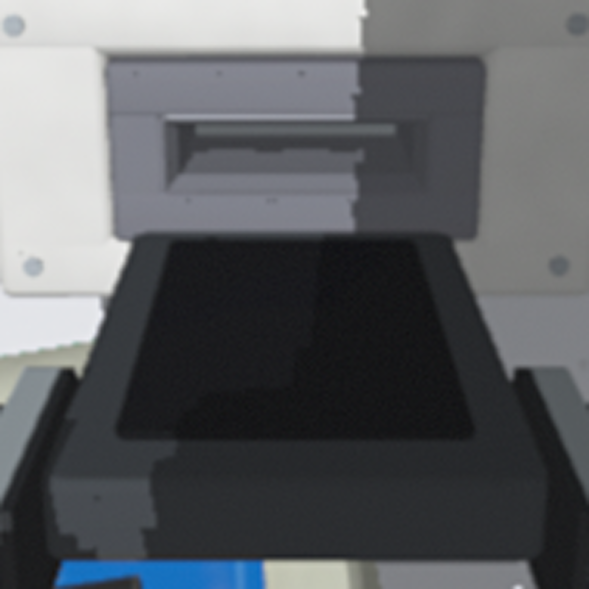

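View pics/s17.png

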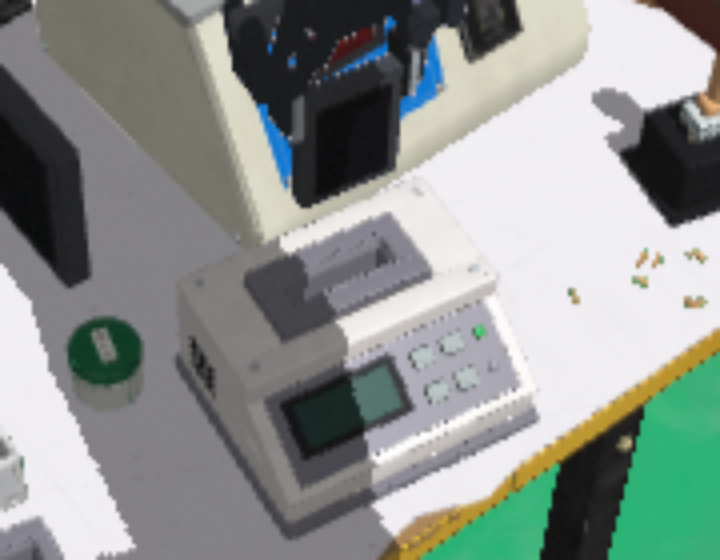

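The tile and the slot are both visible and level with each other. I compute the relative offset in tool coordinates.

```bash
cat >> h.py <<'E'
def tool_unproj(uv,z):
    k=arm.get_calibration("wrist"); return unproj(k['mtx'],np.array(k['T_tool_cam']),uv,z/1000.)*1000
E
python3 - <<'E'
from h import *
f=lambda pts: np.array(pts)/3.1+[230,180]-0.35
zr=213-100
X=tool_unproj(f([(107,58),(485,58),(473,238),(117,238)]),zr); print("rim",X, X.mean(0))
X=tool_unproj(f([(164,117),(430,117),(425,193),(168,193)]),zr); print("mouth",X, X.mean(0))
print("tile bottom front",tool_unproj(f([(137,235),(450,235)]),33))
print("tile top front",tool_unproj(f([(50,478),(545,478)]),-55))
print("tile top back",tool_unproj(f([(52,558),(543,558)]),-55))
E
```

```text
rim [[ 26.0302 -48.0331 113.    ]
 [ 26.0873  50.2223 113.    ]
 [-23.7862  49.6523 113.    ]
 [-23.8557 -47.9368 113.    ]] [  1.1189   0.9762 113.    ]
mouth [[ 10.2664 -33.7942 113.    ]
 [ 10.3102  36.5419 113.    ]
 [-10.8235  36.0113 113.    ]
 [-10.8706 -33.4904 113.    ]] [ -0.2794   1.3172 113.    ]
tile bottom front [[  6.5534 -29.9904  33.    ]
 [  6.5968  31.2031  33.    ]]
tile top front [[  8.4844 -27.9514 -55.    ]
 [  8.5375  30.4513 -55.    ]]
tile top back [[ -2.6623 -28.481  -55.    ]
 [ -2.6039  31.0066 -55.    ]]
```

The offsets are under 1 mm at this height. I lower to just above the mouth and measure again.

>>> carry_out(
  plan=[0,0,20,0,0,0,1,0,0,40,0,0,0,1,0,0,60,0,0,0,1,0,0,70,0,0,0,1,0,0,70,0,0,0,1],
)

```text
t: 21.48
ee_pos: [0.4834, 0.0066, 0.1433]
ee_rot: [0.067, 0.998, 0.0, -0.001]
force: [0.2, 0.4, -1.1]
grip_width: 0.0612
```

```bash
python3 - <<'E'
from h import *
im=arm.capture("wrist"); cv2.imwrite("pics/w18.png",im[:,:,::-1])
cv2.imwrite("pics/w18z.png",cv2.resize(im[180:300,230:420,::-1],None,fx=4,fy=4,interpolation=cv2.INTER_CUBIC))
im=arm.capture("scene"); cv2.imwrite("pics/s18.png",cv2.resize(im[200:280,290:390,::-1],None,fx=7,fy=7,interpolation=cv2.INTER_CUBIC))
rel([0.4831,0.006,0.215],np.radians(172.3))
E
```

```text
t 21.575 pos [0.4844 0.0062 0.1447] yaw 3.007266668172263 F [ 0.951  -0.9658  0.0322] w 0.060621739025488904
shift mm [  1.2279  -0.3522 -70.3039] rotvec [0.     0.001  0.0001]
```

View pics/w18z.png

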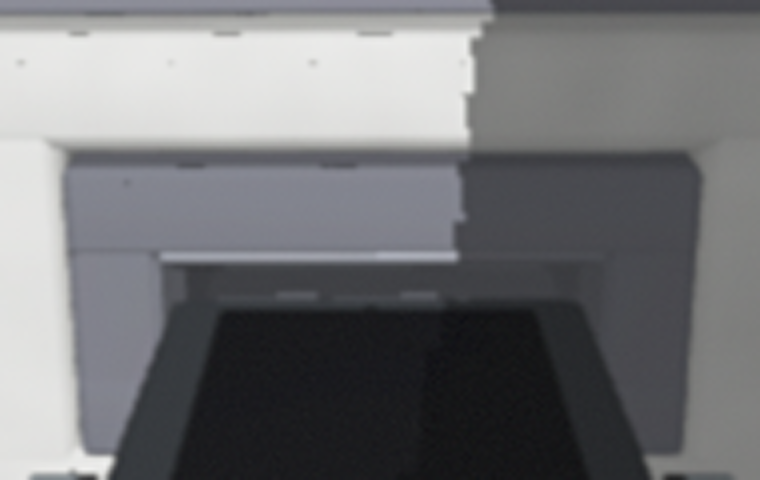

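View pics/s18.png

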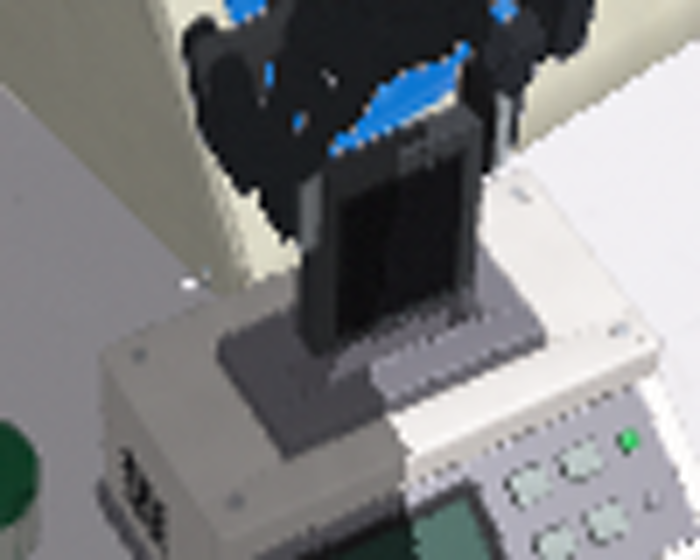

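```bash
python3 - <<'E'
from h import *
f=lambda pts: np.array(pts)/4+[230,180]-0.37
print("rim",tool_unproj(f([(65,158),(700,158)]),43.5))
print("mouth front",tool_unproj(f([(158,252),(607,252)]),43.5))
print("rim back side corners",tool_unproj(f([(85,455),(685,455)]),43.5))
print("tile bottom front",tool_unproj(f([(180,303),(582,303)]),33))
E
```

```text
rim [[ 26.5374 -47.8154  43.5   ]
 [ 26.5989  50.119   43.5   ]]
mouth front [[ 11.2868 -34.2105  43.5   ]
 [ 11.3349  36.5481  43.5   ]]
rim back side corners [[-24.0611 -48.0062  43.5   ]
 [-23.9813  51.2228  43.5   ]]
tile bottom front [[  6.6012 -29.5123  33.    ]
 [  6.6445  31.3939  33.    ]]
```

The needed correction is about +0.7 mm in x and +0.3 mm in y. I apply it and enter the bevel slowly.

>>> carry_out(
  plan=[0.7,0.3,0,0,0,0,1,0.7,0.3,4,0,0,0,1,0.7,0.3,8,0,0,0,1,0.7,0.3,12,0,0,0,1,0.7,0.3,16,0,0,0,1,0.7,0.3,16,0,0,0,1],
)

```text
t: 22.32
ee_pos: [0.4835, 0.0063, 0.1279]
ee_rot: [0.067, 0.998, -0.0, 0.0]
force: [0.7, -0.1, -0.4]
grip_width: 0.0605
```

```bash
python3 - <<'E'
from h import *
s=[]
for i in range(4):
    im=arm.capture("wrist"); x=arm.get_state(); s.append(np.r_[x['ee_pos'],x['force'],x['torque']])
print(np.mean(s,0)); rel([0.4831,0.006,0.215],np.radians(172.3))
cv2.imwrite("pics/w19z.png",cv2.resize(im[180:300,230:420,::-1],None,fx=4,fy=4,interpolation=cv2.INTER_CUBIC))
E
```

```text
[ 0.4834  0.0063  0.1281  0.9434 -0.5315 -1.0497 -0.0491 -0.2275  0.0412]
t 22.525 pos [0.4834 0.0064 0.1281] yaw 3.0068048283154156 F [-0.0772 -0.7361 -1.1003] w 0.06132407177142887
shift mm [  0.192   -0.3857 -86.8887] rotvec [-0.      0.0002 -0.0004]
```

View pics/w19z.png

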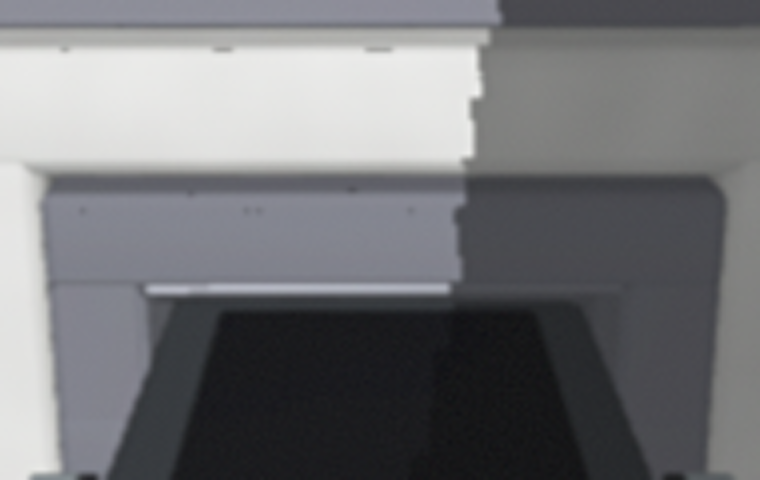

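It entered the bevel without force; the bottom edge is about 5 mm below the mouth. I continue in small steps.

>>> carry_out(
  plan=[0,0,2,0,0,0,1,0,0,4,0,0,0,1,0,0,6,0,0,0,1,0,0,6,0,0,0,1],
)

```text
t: 23.02
ee_pos: [0.4834, 0.0064, 0.1219]
ee_rot: [0.067, 0.998, -0.0, 0.0]
force: [2.7, -0.8, -1.3]
grip_width: 0.0609
```

>>> carry_out(
  plan=[0,0,3,0,0,0,1,0,0,6,0,0,0,1,0,0,6,0,0,0,1],
)

```text
t: 23.4
ee_pos: [0.4834, 0.0064, 0.1157]
ee_rot: [0.067, 0.998, 0.0, 0.0]
force: [4.1, -1.3, -1.9]
grip_width: 0.0606
```

A sideways force of about +4 N in x is building: the front wall is pushing the tile away from the panel. I read the averages.

```bash
cat >> h.py <<'E'
def avg(n=4):
    s=[]
    for i in range(n):
        arm.capture("wrist"); x=arm.get_state(); s.append(np.r_[x['ee_pos'],x['force'],x['torque'],x['grip_width']])
    print("t",x['t'],"p",np.mean(s,0)[:3],"F",np.mean(s,0)[3:6],"M",np.mean(s,0)[6:9],"w",np.mean(s,0)[9])
E
python3 -c "
from h import *
avg()"
```

```text
t 23.6 p [0.4833 0.0064 0.1157] F [ 4.4853 -0.4216 -3.2404] M [-0.0291 -0.9809  0.1458] w 0.060925264053514006
```

>>> carry_out(
  plan=[-0.3,0,0,0,0,0,1,-0.5,0,0,0,0,0,1,-0.5,0,0,0,0,0,1],
)

```text
t: 23.98
ee_pos: [0.4835, 0.0063, 0.1159]
ee_rot: [0.067, 0.998, -0.0, -0.0]
force: [2.9, -0.1, -1.9]
grip_width: 0.061
```

```bash
python3 -c "
from h import *
avg()"
```

```text
t 24.175 p [0.4836 0.0063 0.1159] F [ 3.0885 -0.5945 -2.5218] M [-0.0506 -0.6718  0.0908] w 0.06098240674760858
```

>>> carry_out(
  plan=[-0.4,0,0,0,0,0,1,-0.8,0,0,0,0,0,1,-0.8,0,0,0,0,0,1],
)

```text
t: 24.55
ee_pos: [0.4841, 0.0063, 0.1159]
ee_rot: [0.067, 0.998, 0.0, -0.001]
force: [0.9, 0.2, -1.7]
grip_width: 0.0609
```

```bash
python3 -c "
from h import *
avg()"
```

```text
t 24.75 p [0.4841 0.0063 0.1158] F [ 0.0715 -0.3532 -0.8057] M [ 0.0132 -0.0222 -0.019 ] w 0.060919247885703125
```

The side forces are gone. I continue down.

>>> carry_out(
  plan=[0,0,3,0,0,0,1,0,0,6,0,0,0,1,0,0,9,0,0,0,1,0,0,12,0,0,0,1,0,0,12,0,0,0,1],
)

```text
t: 25.38
ee_pos: [0.4843, 0.0063, 0.1036]
ee_rot: [0.067, 0.998, 0.0, -0.0]
force: [-0.5, 0.2, -0.8]
grip_width: 0.0608
```

```bash
python3 -c "
from h import *
avg()"
```

```text
t 25.575 p [0.4846 0.0062 0.104 ] F [ 0.2259 -0.4678 -1.4563] M [ 0.0169  0.0164 -0.004 ] w 0.06069928984846073
```

>>> carry_out(
  plan=[0,0,3,0,0,0,1,0,0,6,0,0,0,1,0,0,9,0,0,0,1,0,0,9,0,0,0,1],
)

```text
t: 26.08
ee_pos: [0.4842, 0.0063, 0.0946]
ee_rot: [0.067, 0.998, 0.0, -0.0]
force: [-0.0, 0.7, -0.6]
grip_width: 0.0609
```

```bash
python3 -c "
from h import *
avg()"
```

```text
t 26.275 p [0.4845 0.0062 0.095 ] F [ 0.2122 -0.1784 -0.8205] M [-0.0061  0.0199 -0.0018] w 0.06085704344903577
```

>>> carry_out(
  plan=[0,0,1,0,0,0,1,0,0,2,0,0,0,1,0,0,3,0,0,0,1,0,0,3,0,0,0,1],
)

```text
t: 26.78
ee_pos: [0.4845, 0.0062, 0.0919]
ee_rot: [0.067, 0.998, -0.0, -0.0]
force: [0.1, -0.4, -0.7]
grip_width: 0.061
```

```bash
python3 -c "
from h import *
avg()"
```

```text
t 26.975 p [0.4845 0.0062 0.092 ] F [ 0.0565 -0.1385 -0.9141] M [-0.006  -0.0043  0.0164] w 0.06077784283046708
```

Still free at TCP z 0.092. I step on in millimetres to find the seat.

>>> carry_out(
  plan=[0,0,1,0,0,0,1,0,0,2,0,0,0,1,0,0,2,0,0,0,1],
)

```text
t: 27.35
ee_pos: [0.4847, 0.0062, 0.0902]
ee_rot: [0.067, 0.998, -0.0, 0.0]
force: [-0.5, -0.2, 2.6]
grip_width: 0.0609
```

```bash
python3 -c "
from h import *
avg()"
```

```text
t 27.55 p [0.4847 0.0062 0.0902] F [-0.8174 -0.2158  1.6849] M [0.0905 0.1575 0.0244] w 0.060844145521476
```

>>> carry_out(
  plan=[0,0,1,0,0,0,1,0,0,2,0,0,0,1,0,0,2,0,0,0,1],
)

```text
t: 27.92
ee_pos: [0.4846, 0.0062, 0.088]
ee_rot: [0.067, 0.998, 0.0, 0.0]
force: [-0.1, -0.4, 2.9]
grip_width: 0.0607
```

```bash
python3 -c "
from h import *
avg()"
```

```text
t 28.125 p [0.4846 0.0062 0.088 ] F [-0.263   0.0447  2.24  ] M [0.0698 0.0634 0.0283] w 0.06059998761014181
```

Seat contact is at about TCP z 0.0907, with a net force of about 3 N. I press on gently.

>>> carry_out(
  plan=[0,0,1,0,0,0,1,0,0,2,0,0,0,1,0,0,3,0,0,0,1,0,0,4,0,0,0,1,0,0,4,0,0,0,1],
)

```text
t: 28.75
ee_pos: [0.4846, 0.0062, 0.084]
ee_rot: [0.067, 0.998, 0.0, 0.0]
force: [0.2, -0.3, 2.9]
grip_width: 0.0607
```

```bash
python3 -c "
from h import *
avg()"
```

```text
t 28.95 p [0.4846 0.0062 0.0841] F [-0.2139  0.3095  3.2768] M [ 0.0867  0.0227 -0.0092] w 0.06076984170998663
```

>>> carry_out(
  plan=[0,0,0.7,0,0,0,1,0,0,1.5,0,0,0,1,0,0,1.5,0,0,0,1],
)

```text
t: 29.32
ee_pos: [0.4846, 0.0062, 0.0825]
ee_rot: [0.067, 0.998, 0.0, 0.0]
force: [-0.1, -0.5, 3.6]
grip_width: 0.0606
```

```bash
python3 -c "
from h import *
avg()"
```

```text
t 29.525 p [0.4846 0.0062 0.0825] F [ 0.0783 -0.1712  3.7428] M [0.09   0.0019 0.0258] w 0.06095921627346507
```

About 8 mm of seat travel with the spring force rising as expected. I find the stop gently in half-millimetre steps.

>>> carry_out(
  plan=[0,0,0.5,0,0,0,1,0,0,1,0,0,0,1,0,0,1,0,0,0,1],
)

```text
t: 29.9
ee_pos: [0.4847, 0.0062, 0.0817]
ee_rot: [0.067, 0.998, -0.0, 0.0]
force: [-0.1, -0.5, 5.0]
grip_width: 0.0607
```

```bash
python3 -c "
from h import *
avg()"
```

```text
t 30.1 p [0.4847 0.0062 0.0817] F [-0.664  -0.1396  5.4341] M [0.0973 0.1247 0.0245] w 0.06071982147916315
```

>>> carry_out(
  plan=[0,0,0.3,0,0,0,1,0,0,0.6,0,0,0,1,0,0,0.6,0,0,0,1],
)

```text
t: 30.48
ee_pos: [0.4849, 0.0061, 0.0816]
ee_rot: [0.067, 0.998, -0.0, 0.0]
force: [-1.7, -1.0, 8.9]
grip_width: 0.0607
```

```bash
python3 -c "
from h import *
avg()"
```

```text
t 30.675 p [0.4849 0.0061 0.0816] F [-1.764  -0.4939  9.2408] M [0.166  0.388  0.0276] w 0.061053706117093064
```

The stop is reached: z holds at 0.0816 and the net force is about 10 N. Final checks with the cameras.

```bash
python3 - <<'E'
from h import *
im=arm.capture("wrist"); cv2.imwrite("pics/w20.png",im[:,:,::-1])
im=arm.capture("scene"); cv2.imwrite("pics/s20.png",cv2.resize(im[170:310,290:470,::-1],None,fx=4,fy=4,interpolation=cv2.INTER_CUBIC))
for n in ["tile_center","brush_tip","brush_handle","brush_stand_top","pot_mid","tweezers_mid","sanding_mid"]: print(n,[(round(d["conf"],2),d["centre"]) for d in arm.mark_of("scene",n)])
rel([0.4831,0.006,0.215],np.radians(172.3))
E
```

```text
tile_center [(0.75, [0.4843, 0.0071, 0.0958]), (0.62, [0.6731, 0.1023, 0.0671])]
brush_tip []
brush_handle [(0.69, [0.5537, 0.1265, 0.0182])]
brush_stand_top [(0.66, [0.4609, -0.2894, 0.0494])]
pot_mid [(0.27, [0.4782, 0.0078, 0.0903])]
tweezers_mid [(0.51, [0.392, 0.48, 0.0052])]
sanding_mid []
t 31.125 pos [0.4849 0.0061 0.0816] yaw 3.0068387318674934 F [-1.8524 -0.1701  9.7232] w 0.060674657941463254
shift mm [   1.6642   -0.3898 -133.3556] rotvec [-0.      0.0006 -0.0004]
```

View pics/w20.png

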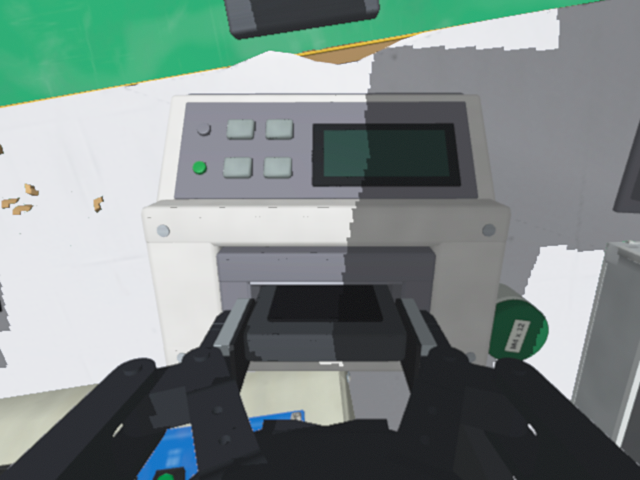

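View pics/s20.png

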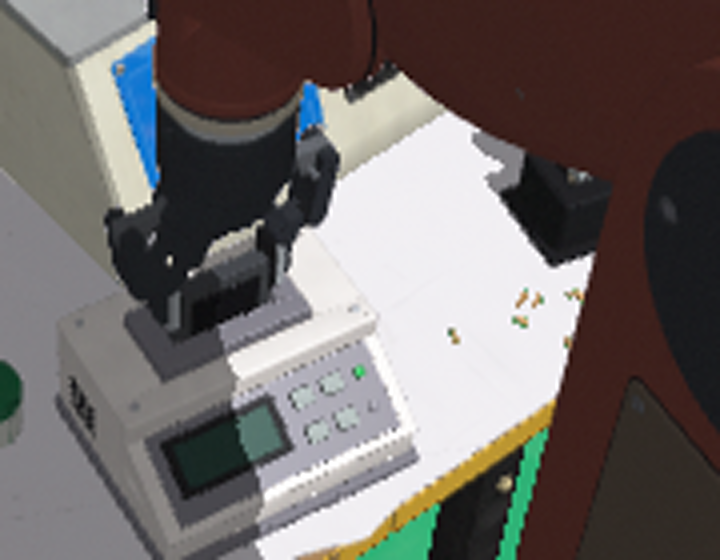

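The wrist view shows the tile deep in the slot at (325,310), glass towards the panel and square to the well. The pot at (520,330) is untouched and the scene view shows the brush stand at (560,200). I hand in.

```bash
python3 -c "
from h import *
print(arm.job_done()); print(arm.get_state()['t'])"
```

```text
the job is handed in; nothing more can be done
None
the job is handed in; nothing more can be done
```

The job is handed in, at about 31 s of the 67 s limit. I dusted the slot with two full downstrokes and one full upstroke between them, and hung the brush back in its stand. I then took the black glass tile and pressed it down in the slot, glass towards the operating panel, and I'm still holding it there.

**Last checks on the tile:**
- **Pressed down:** the tile met the seat at TCP z of about 0.0907 and stopped at 0.0816. That is about 9 mm of travel, with the force rising like the spring and then firmly on the stop.
- **Force and grip:** the seat pushes back with about 10 N. The gripper opening reads 61 mm, with the grip set to 60 N.
- **Position:** the network puts the tile centre within about 2 mm of where I measured the slot (its reading is good to about 4 mm). The picture shows the tile square in the well.

**What went wrong on the way:**
- **First tile grasp missed:** the pads closed just above the tile. By the camera, the fingertips sat about 25–30 mm behind the TCP instead of the stated 8 mm ahead. I went 34 mm lower and gripped it properly. The same offset means the brush had been held only near its top end.
- **Side force in the slot:** about 4 N built up as the tile went in. I shifted it 1.3 mm, and the force dropped to zero.

**What I could not confirm at the end:**
- **Brush:** the arm blocked the scene camera's view of it. It was upright and free in the wrist picture taken after I let go.
- **Bystanders:** the pot looked untouched and the tweezers read close to their starting place. The sanding block was not detected in the last picture, and I never touched it.

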